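# Load the tape dispenser with a stack of rolls on its spindle

### The job

Load the tape dispenser: take the spindle out of its holder, push it down through all three stacked tape rolls and press its collar onto the top roll with about 10 N (never as much as 20 N) for a moment, so that both spring catches come out below the lowest roll. Then lift the whole stack off its stand on the spindle, set it gently into the seat of the dispenser base (the block with the cutter on its nose), fully down and upright, and let go. Leave the boxes, the glue stick and the ink bottle where they stand.

Things in the scene. Friction and masses are not known exactly. Their poses are not given: they have to be found in the camera images.
- spindle: upright spindle, about 0.17 kg. Origin on its axis at the underside of its collar, z up. Above: collar (40 mm diameter, 6 mm thick), then a black grip, z 6 to 52 mm, 34 mm wide along its x, 22 mm thick along its y (pinch it across y). Below: steel shaft of 23.6 mm diameter (24.2 at its end) to z -58 mm, then a cone to a flat 10 mm tip at z -72 mm; a spring catch on its +x and -x sides
- spindle_tip (a point): centre of the spindle's flat lower tip, 72 mm below the underside of the collar
- catch_a (a joint): spring catch on the spindle's +x side, sliding radially, m: 0 fully out (17 mm from the axis), about 0.004 inside a bore. Flat top 47 mm below the collar's underside, a ramp below it. A bore pushes the two in (some 1 to 6 N of downward push); they spring out under the lowest roll only when the collar is within 2 mm of the top roll
- catch_b (a joint): the same catch on the spindle's -x side
- roll_low: ring-shaped roll of brown tape on a cardboard core, outer diameter 64 mm, bore 26 mm, 15 mm high, about 50 g, lying flat; origin on its axis at its underside, z up. Lowest of the three; it lies on the stand
- roll_mid: ring-shaped roll of brown tape on a cardboard core, outer diameter 64 mm, bore 26 mm, 15 mm high, about 50 g, lying flat; origin on its axis at its underside, z up. Middle one; it lies on the lowest, up to 3 mm off the lowest's axis; the nose of the spindle can push it into line
- roll_top: ring-shaped roll of brown tape on a cardboard core, outer diameter 64 mm, bore 26 mm, 15 mm high, about 50 g, lying flat; origin on its axis at its underside, z up. Top one; it lies on the middle one, up to 3 mm off its axis
- stand: the fixed grey storage stand, 96 x 96 mm and 32 mm high, with a 42 mm hole right through its middle down to the counter and a rim on top (inner diameter 69 mm, 4 mm high) round the lowest roll. Origin at the centre of its underside on the counter, z up
- holder: the fixed black tube, 78 mm high, outer diameter 54 mm, bore 37 mm, on an 84 mm foot; the spindle hangs in it by its collar. Origin at the centre of its underside, z up
- base: the fixed dark dispenser base: a block 96 x 96 mm and 32 mm high with a 42 mm hole right through, a rim on top (inner diameter 71 mm, 4 mm high) that takes the lowest roll, and on its -x side a 40 mm nose with an upright cutter whose top is 46 mm above the counter. Origin on the axis of the hole at the underside, z up. The lowest roll sits with its underside 32 mm above the counter
- staple_box: bystander: white carton 40 x 62 x 18 mm, loose; origin at the centre of its underside
- clip_box: bystander: pale carton 45 x 60 x 22 mm, loose; origin at the centre of its underside
- glue_stick: bystander: standing glue stick, 26 mm diameter, 86 mm tall, loose; origin at the centre of its underside
- ink_bottle: bystander: standing small bottle, 37 mm diameter, 76 mm tall, loose; origin at the centre of its underside
Mind the look-alikes: they are no part of the job. What is shaped like the roll_mid but red is not meant.

How it is judged:
On the way, in this order (a step that is already met when the one before it is completed fails the run):
1. the spindle is through all three rolls on the stand, both catches are out below the lowest, and the collar presses on the top roll with more than 5 N (for 0.2 s) (z of roll_low in the frame of spindle between -0.05 and -0.0425 m and horizontal distance between each of roll_low, roll_mid, roll_top and spindle below 0.006 m and z of roll_mid in the frame of spindle between -0.035 and -0.0275 m and z of roll_top in the frame of spindle between -0.02 and -0.0125 m and value of joint each of catch_a, catch_b below 0.0015 m and contact force between spindle and roll_top above 5 N and horizontal distance between roll_low and stand below 0.01 m), for 0.2 s.
2. the whole stack hangs on the spindle, clear of the stand (z of roll_low in the frame of spindle between -0.05 and -0.0425 m and horizontal distance between each of roll_low, roll_mid, roll_top and spindle below 0.006 m and z of roll_mid in the frame of spindle between -0.035 and -0.0275 m and z of roll_top in the frame of spindle between -0.02 and -0.0125 m and value of joint each of catch_a, catch_b below 0.0015 m and z of roll_low in the frame of stand above 0.045 m), for 0.2 s.
At the end, for the whole second after the job is handed in: Spindle upright (0.08 rad), released and at rest on the base, axis within 7 mm of the seat's; lowest roll fully in the seat (height within 2 mm, sideways 6 mm); all three rolls on the spindle between collar and the two catches, which are out (under 1.5 mm in) (z of roll_low in the frame of spindle between -0.05 and -0.0425 m and horizontal distance between each of roll_low, roll_mid, roll_top and spindle below 0.006 m and z of roll_mid in the frame of spindle between -0.035 and -0.0275 m and z of roll_top in the frame of spindle between -0.02 and -0.0125 m and value of joint each of catch_a, catch_b below 0.0015 m and angle between spindle's own z axis and vertical below 0.08 rad and horizontal distance between spindle and base below 0.007 m and horizontal distance between roll_low and base below 0.006 m and z of roll_low in the frame of base between 0.029 and 0.034 m and linear speed of spindle below 0.02 m/s and contact force between the fingers and spindle below 0.1 N); the robot touches nothing.
It fails at once if the spindle presses on a roll, the stand or the base with 20 N or more (contact force between spindle and roll_low above 20 N or contact force between spindle and roll_mid above 20 N or contact force between spindle and roll_top above 20 N or contact force between spindle and stand above 20 N or contact force between spindle and base above 20 N).
It fails at once if the stack is set on the base with 20 N or more (contact force between roll_low and base above 20 N).
It fails at once if a bystander (box, glue stick, ink bottle) is moved by more than 25 mm (distance of any of staple_box, clip_box, glue_stick, ink_bottle from where it was at the start of the episode above 0.025 m).
It fails at once if a bystander is knocked over (angle between any of staple_box, clip_box, glue_stick, ink_bottle's own z axis and vertical above 0.5 rad).
It also fails if it takes over 64 s, if anything falls off the work surface, if the arm or the gripper's body presses on something with over 40 N, if the wrist force passes 120 N, or if a joint passes its speed limit or range.

### The arm

A 6-joint arm with a two-finger parallel gripper is mounted at the origin on a cart in front of the work surface, level with it; the furniture and walls round the work are solid. World frame = base frame: x ahead of the robot, y to its left, z up, the work surface at z = 0. Lengths are in m, angles in rad, forces in N, time in s.
With the tool pointing down it reaches from about 0.3 to 0.875 m from the base axis. Payload 4.2 kg.
Tool frame: the origin (TCP) lies on the centre line of the jaws, within the pads' length; the fingertips stand 11 mm ahead of it and the grasp point (between the pads) lies 8 mm behind it; z points along the fingers, y is the line along which they close (so a half turn about z gives the same grasp; the last joint's range is limited). The gripper opens to 85 mm and grips with 20 to 120 N. Pads are 22 mm wide; open, the fingers measure 114 mm over their backs; the gripper's body (76 mm by 85 mm) begins 54 mm behind the grasp point. The pads swing forward as they close: fully open they stand 13 mm farther back than shut.
Start: joints at [1.328, 0.32, 1.565, -0, 1.257, -0.02], TCP at [0.127, 0.561, 0.208] pointing down, gripper open.
Joint ranges: [-3.11, 3.11], [-0.84, 2.01], [0.21, 2.61], [-1.34, 4.49], [0.05, 2.63], [-2.56, 2.56]. Speed limits (rad/s): [2.57, 2.57, 3.14, 3.14, 3.14, 3.14].

### API

Orientations are given as a unit quaternion [w, x, y, z].
In Python, from station import arm, vision, ticket gives the robot as it stands. The module is installed in compiled form; this text tells all that it offers.
- The arm moves only by the tool send_rows, never from a script. Its argument "increments" is one flat list of numbers, 4 for each row, row after row: the shift along the tool's x, y, z in mm, then the turn about the tool's z in degrees. A call has 1 to 5 rows; each row shifts and turns the commanded pose from where the row before left it, along the tool's axes as they then stand; what a row does not reach is not made up. A row lasts 1/10 s, in which the tool goes at most 50 mm and 8.59 degrees, less where a joint would pass 70% of its speed; a pose out of reach is approached as far as the arm can. A call is refused whole if a number of a shift passes 50 or a number of a turn 8.59, either way. A call with a gripper value outside its range is refused whole. "grip" is the opening, from 0 (shut) to 1 (fully open), set as the call begins (left out, the last holds). The fingers move at their own pace and stop on an object; "newtons" is the grip in N (left out, the last holds). Time passes only in rows, so rows that do not move let the fingers close. It gives the time, the measured TCP pose, the force, the opening and the grip force at its end, in the units of the state.
- arm.sense(): the state, without advancing time (a new reading comes with each control period).
- vision.get_image(name): name is "scene" or "top"; returns the picture (400x640x3 uint8, red, green, blue); there is no depth.
- vision.camera_info(name): a dict with "intrinsics" (3x3 intrinsics, pixels), "dist" ([k1, k2, p1, p2, k3] as OpenCV has them; the pictures are not rectified), "origin" and "attitude" of the camera in the world. Camera axes: x right, y up, looking along -z (the intrinsics and any distortion apply to the point x, -y, -z); pixel columns grow to the right and rows downward; lengths in m; the calibration is good to about 2 mm. A picture is of the moment at which its call begins. camera_info takes no time and is no camera call.
- ticket.job_done(): hands the job in; it is judged then, once.
The state is a dict: "clock": time; "joints": joint angles; "dq": joint speeds; "joint_efforts": joint torques, N m; "eef_pos": TCP position; "orientation": TCP orientation; "contact_force": force on the tool from outside, world axes, zero at the start; "ft_torque": the same for the moment, N m; "finger_gap": opening from 0.0 (shut) to 1.0 (fully open); "gripper_force": force on a finger pad.
Only numpy, scipy, OpenCV 4.12 (cv2) and the standard library are available. Lean on these libraries where they do the work, as an engineer would, in place of code of your own. Each camera call takes 0.05 s, during which the arm holds its last target. There are 200 camera calls.

## Working session

There is one attempt and no reset: what is moved stays moved. The work goes in short steps, Python scripts to look and compute and a tool call to move; the robot and the scene stay as the last step left them, time stands still between calls to the robot, and variables do not carry over. Pictures are saved under pics/ and viewed, at most 10 in all, crops included, and the job is handed in when it is done.

Besides the shell and the picture viewer there is one more tool, called after "Call:" as name(argument=value, ...) on one line, values as JSON. send_rows: Moves the arm, as the interface text tells. Its arguments: {"type":"object","properties":{"increments":{"type":"array"},"grip":{"type":"number"},"newtons":{"type":"number"}},"required":["increments"]}

```bash
mkdir -p pics; cat > h.py <<'E'
import numpy as np, cv2
from scipy.spatial.transform import Rotation as R
from station import arm, vision, ticket
def cam(n):
    c=vision.camera_info(n); K=np.array(c["intrinsics"],float).reshape(3,3); d=np.array(c["dist"],float)
    a=np.array(c["attitude"],float); M=R.from_quat(a[[1,2,3,0]]).as_matrix() if a.size==4 else a.reshape(3,3)
    return K,d,np.array(c["origin"],float),M
def at_z(n,u,v,z):
    K,d,o,M=cam(n); p=cv2.undistortPoints(np.array([[[u,v]]],float),K,d)[0,0]
    r=M@np.array([p[0],-p[1],-1]); return o+r*(z-o[2])/r[2]
def proj(n,P):
    K,d,o,M=cam(n); q=(np.atleast_2d(P)-o)@M; q=q*[1,-1,-1]
    return cv2.projectPoints(q,np.zeros(3),np.zeros(3),K,d)[0][:,0]
def tri(ps):
    A=np.zeros((3,3));b=np.zeros(3)
    for n,u,v in ps:
        o=cam(n)[2]; r=at_z(n,u,v,0)-o; r/=np.linalg.norm(r); Q=np.eye(3)-np.outer(r,r); A+=Q;b+=Q@o
    return np.linalg.solve(A,b)
def save(n,f,crop=None,s=1):
    im=vision.get_image(n)[:,:,::-1]
    if crop: x0,y0,x1,y1=crop; im=im[y0:y1,x0:x1]
    cv2.imwrite("pics/"+f,cv2.resize(im,None,fx=s,fy=s,interpolation=cv2.INTER_CUBIC))
E
python3 - <<'E'
from h import *
for n in("scene","top"):
    save(n,n+"0.png",None,1.25); print(n,cam(n)[2],cam(n)[3].round(3).tolist(),cam(n)[0].tolist(),cam(n)[1])
s=arm.sense(); print({k:np.round(v,3).tolist() for k,v in s.items()})
E
```

```text
scene [-0.17330623  0.44665954  0.51202973] [[-0.494, 0.402, -0.771], [-0.869, -0.214, 0.446], [0.014, 0.89, 0.455]] [[383.2514887809871, 0.0, 310.0113557318743], [0.0, 383.2514887809871, 203.6314538948961], [0.0, 0.0, 1.0]] [0.03278773 0.         0.         0.         0.        ]
top [0.47771538 0.0096602  1.20867982] [[0.022, 0.997, -0.078], [-1.0, 0.022, -0.01], [-0.008, 0.078, 0.997]] [[501.23864827379043, 0.0, 320.0002046291695], [0.0, 501.23864827379043, 189.0208311701496], [0.0, 0.0, 1.0]] [-0.01920772  0.          0.          0.          0.        ]
{'clock': 0.1, 'joints': [1.328, 0.32, 1.566, -0.0, 1.257, -0.02], 'dq': [-0.0, -0.002, -0.003, 0.0, -0.001, 0.001], 'joint_efforts': [0.001, -41.641, -23.47, 0.0, 0.005, 0.0], 'eef_pos': [0.127, 0.56, 0.207], 'orientation': [-0.0, 0.111, 0.994, -0.001], 'contact_force': [0.269, -0.044, 0.417], 'ft_torque': [-0.077, -0.002, -0.007], 'gripper_force': 0.0, 'finger_gap': 0.996}
```

View pics/scene0.png

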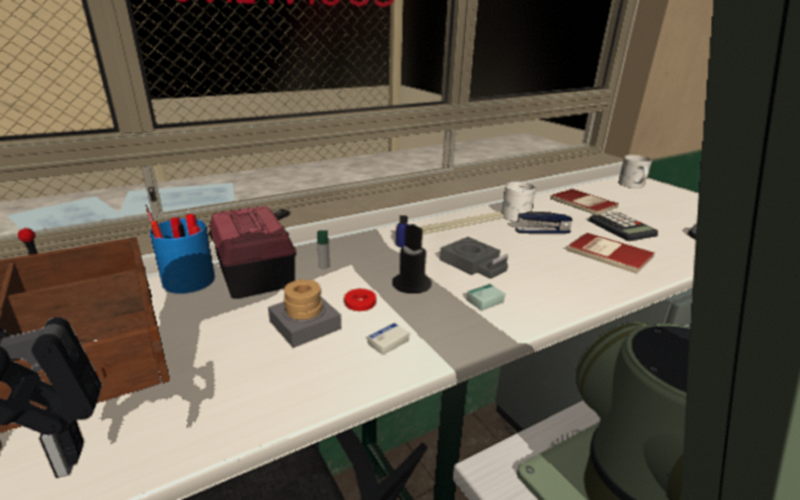

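View pics/top0.png

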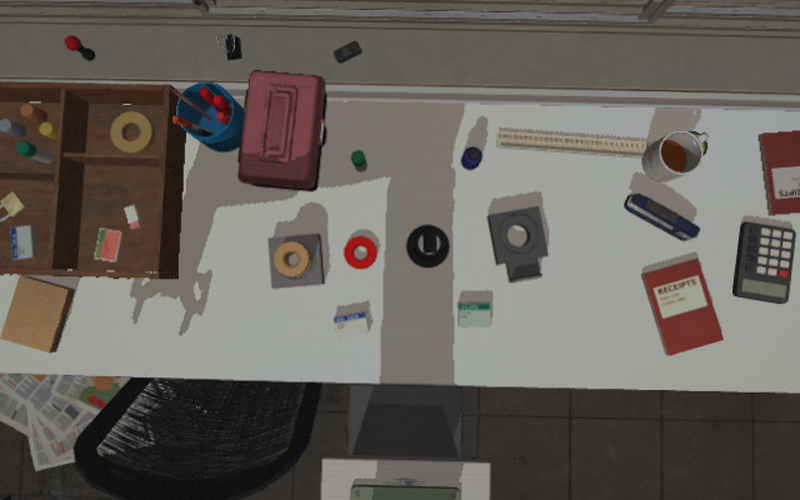

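Both views show the tape stack on the grey stand at about (292,260) in the top picture and (302,300) in the scene one. The red ring at (361,252) is the look-alike and is ruled out by its colour. The tan ring in the tray at (131,132) is not on the stand, so it is ruled out too. The holder with the spindle is at (428,246) and the base at (518,236). I'll enlarge both views to confirm.

```bash
python3 - <<'E'
from h import *
save("top","top1.png",(205,140,455,270),3.2)
save("scene","scene1.png",(210,165,410,285),4)
E
```

```text
(no output)
```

View pics/top1.png

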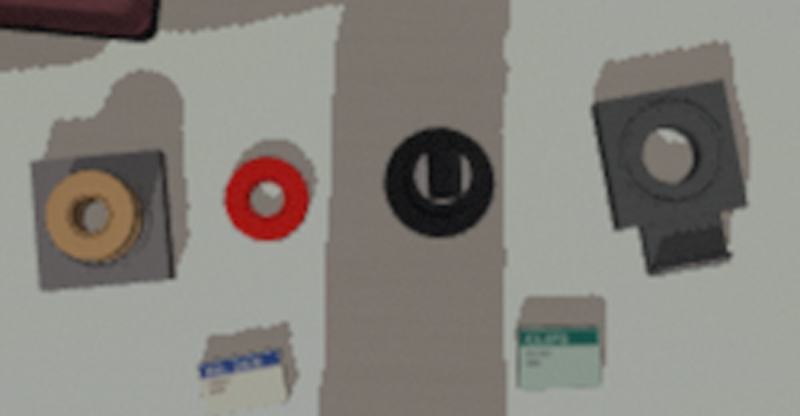

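View pics/scene1.png

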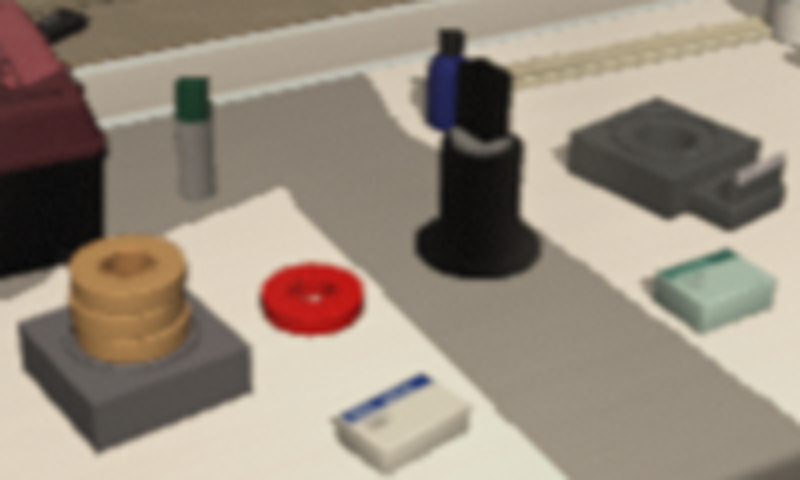

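The crops confirm it. The tan three-roll stack on the grey stand has its top ring centre at about (93,216) in the crop. The spindle grip top is at about (445,175), long side along image vertical, and the collar is at about (441,180). The base hole is at about (669,155) with its nose toward the robot. Next I'll convert these to world positions.

```bash
python3 - <<'E'
from h import *
T=lambda x,y,z:at_z("top",205+(x+.5)/3.2-.5,140+(y+.5)/3.2-.5,z).round(4)[:2]
S=lambda x,y,z:at_z("scene",210+(x+.5)/4-.5,165+(y+.5)/4-.5,z).round(4)[:2]
print("grip",T(445.5,174.5,.130),"collar",T(441.5,181,.084),"foot",T(439,182,.005))
print("grip edge dir",T(430,199,.13)-T(430,150,.13))
print("stand",T(102.7,220.2,.032),"top roll outer",T(92.5,216,.077),"bore",T(95,214,.077))
print("base",T(669.5,155,.032),"edges",T(722,81,.032)-T(593,103,.032))
im=vision.get_image("top"); hsv=cv2.cvtColor(im,cv2.COLOR_RGB2HSV)
m=cv2.inRange(hsv,(8,70,60),(25,255,255)); m[:,:205]=0;m[:,260:]=0;m[:170]=0;m[240:]=0
c=max(cv2.findContours(m,0,1)[0],key=cv2.contourArea); print(cv2.fitEllipse(c),cv2.boundingRect(c))
print("scene: top roll",S(128,265,.077),"holder foot",S(478,243,.006),"base", S(664,152,.032))
E
```

```text
grip [ 0.552  -0.0316] collar [ 0.5505 -0.0307] foot [ 0.5548 -0.0317]
grip edge dir [-0.0331 -0.0006]
stand [0.5195 0.2158] top roll outer [0.5207 0.2152] bore [0.5222 0.2135]
base [ 0.5767 -0.1998] edges [ 0.0184 -0.095 ]
((233.7062225341797, 207.05062866210938), (27.8583984375, 29.81989097595215), 108.35260772705078) (219, 193, 31, 29)
scene: top roll [0.5204 0.2166] holder foot [ 0.5518 -0.0311] base [ 0.5593 -0.1872]
```

Call:
send_rows(increments=[-30,-45,0,-6.4,-30,-45,0,-6.3,-30,-40,0,0,-30,-40,0,0,-30,-40,0,0], grip=1)

```text
clock: 0.75
eef_pos: [0.2584, 0.3479, 0.2081]
orientation: [0.0, 0.0, 1.0, 0.0]
contact_force: [1.0, 0.5, 0.4]
finger_gap: 1.0
gripper_force: 0.0
```

Call:
send_rows(increments=[-29,-38,0,0,-29,-38,0,0,-29,-38,0,0,-29,-38,0,0,-29,-38,0,0])

```text
clock: 1.25
eef_pos: [0.4034, 0.1577, 0.2082]
orientation: [0.0, 0.001, 1.0, 0.0]
contact_force: [0.4, 0.4, 0.7]
finger_gap: 1.001
gripper_force: 0.0
```

Call:
send_rows(increments=[-29,-38,0,0,-29,-38,0,0,-29,-38,0,0,-29,-38,0,0,-29,-38,0,0])

```text
clock: 1.75
eef_pos: [0.5482, -0.0326, 0.208]
orientation: [0.0, 0.001, 1.0, 0.0]
contact_force: [0.7, 0.5, 0.5]
finger_gap: 0.996
gripper_force: 0.0
```

Call:
send_rows(increments=[0,0,0,0])

```text
clock: 1.85
eef_pos: [0.5503, -0.0351, 0.2073]
orientation: [0.001, 0.003, 1.0, -0.001]
contact_force: [0.5, 0.3, -0.8]
finger_gap: 1.0
gripper_force: 0.0
```

Call:
send_rows(increments=[-1.5,3.5,20,0,0,0,30,0,0,0,30,0,0,0,25,0,0,0,0,0])

```text
clock: 2.35
eef_pos: [0.5455, -0.0264, 0.0998]
orientation: [-0.004, 0.0, 1.0, 0.0]
contact_force: [-0.4, 0.3, -0.6]
finger_gap: 1.001
gripper_force: 0.0
```

```bash
python3 - <<'E'
from h import *
print(arm.sense()["eef_pos"])
save("scene","s2.png",(270,130,390,250),5)
E
```

```text
[ 0.54553854 -0.02642424  0.09977055]
```

View pics/s2.png

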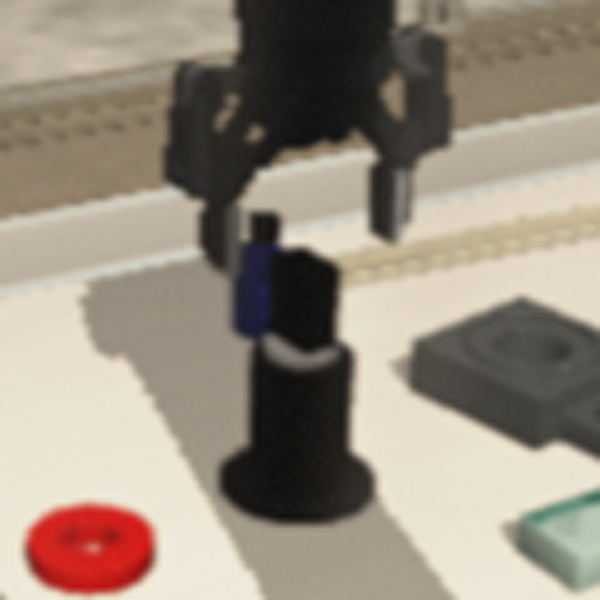

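The picture shows the open fingers still about level with, or above, the grip top: tips at about (220,265) and (390,238), grip top at about (305,262). I'll check this against where the reported pose projects.

```bash
python3 - <<'E'
from h import *
s=arm.sense(); p=s["eef_pos"]; print(s["clock"],p,s["joints"],np.array(s["dq"]).round(3),s["orientation"])
c=lambda n,P,x,y,k:((proj(n,P)-[x,y]+.5)*k-.5).round(0).tolist()
t=[p[0],p[1],p[2]+.002]
print("fingertips",c("scene",[[t[0],t[1]+.048,t[2]],[t[0],t[1]-.048,t[2]],t],270,130,5))
print("grip top",c("scene",[[.552,-.0315,.13],[.552,-.0315,.084],[.552,-.0315,.078]],270,130,5))
save("top","t3.png",(300,140,400,240),6)
E
```

```text
2.4 [ 0.54732498 -0.02659877  0.10188263] [-6.97154828e-02  3.69180644e-01  1.77905582e+00  3.20518611e-04
  9.97267633e-01 -1.63999422e+00] [-0.002 -0.03  -0.058 -0.002  0.003 -0.002] [-1.94167487e-03  3.46013498e-04  9.99998019e-01  2.69850688e-04]
fingertips [[218.0, 335.0], [382.0, 296.0], [302.0, 315.0]]
grip top [[307.0, 261.0], [304.0, 345.0], [303.0, 355.0]]
```

View pics/t3.png

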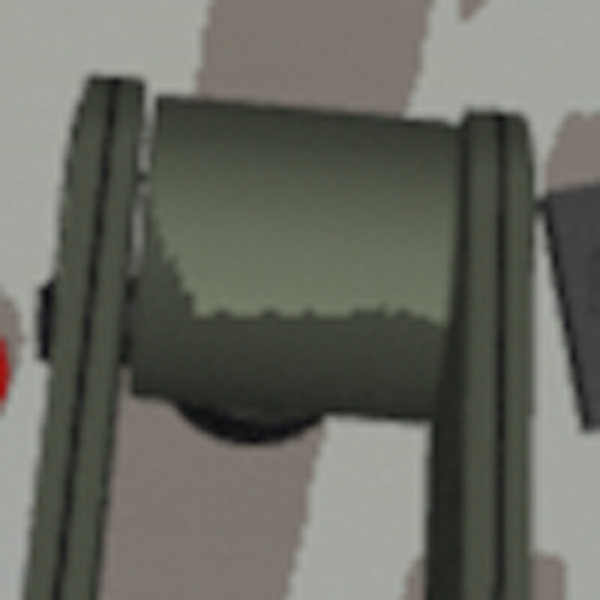

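```bash
python3 - <<'E'
from h import *
a=cv2.imread("pics/s2.png"); save("scene","s4.png",(270,130,390,250),5); b=cv2.imread("pics/s4.png")
d=cv2.absdiff(a,b).max(2); print((d>40).sum(), cv2.boundingRect((d>40).astype(np.uint8)))
s=arm.sense(); print(s["clock"],s["eef_pos"])
E
```

```text
6214 (108, 14, 345, 344)
2.5 [ 0.54954333 -0.0269391   0.10425869]
```

View pics/s4.png

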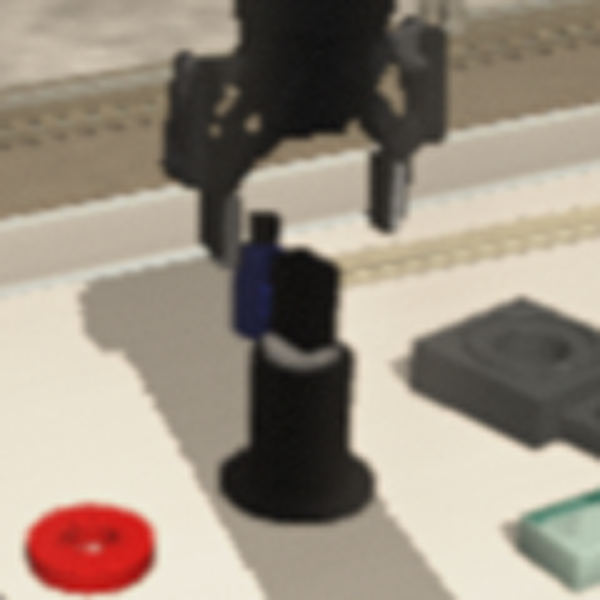

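```bash
python3 - <<'E'
from h import *
c=lambda n,P,x,y,k:((proj(n,P)-[x,y]+.5)*k-.5).round(0).tolist()
p=np.array([.5495,-.027,.104])
print("scene tips by dz,",[c("scene",[p+[0,0,.002+d]],270,130,5) for d in(0,.02,.035)])
for q,l in((p,"A"),(p+[0,0,.036],"Aup"),(p+[.062,-.035,0],"B")):
    print(l,"body front",c("top",[q+[-.04,0,.062],q+[-.04,0,.15],q+[0,0,.062],q+[0,0,.25]],300,140,6), "body bottom scene",c("scene",[q+[0,0,.062]],270,130,5))
# red ring and base cross-check
print(c("scene",[[.552,-.0315,0],[.552,-.0315,.13],[.577,-.2,.032]],270,130,5))
E
```

```text
scene tips by dz, [[[300.0, 309.0]], [[302.0, 272.0]], [[303.0, 244.0]]]
A body front [[254.0, 443.0], [264.0, 434.0], [256.0, 327.0], [280.0, 283.0]] body bottom scene [[305.0, 197.0]]
Aup body front [[258.0, 439.0], [269.0, 430.0], [260.0, 320.0], [286.0, 272.0]] body bottom scene [[308.0, 126.0]]
B body front [[358.0, 266.0], [378.0, 242.0], [360.0, 152.0], [406.0, 70.0]] body bottom scene [[298.0, 145.0]]
[[298.0, 488.0], [307.0, 261.0], [528.0, 348.0]]
```

Call:
send_rows(increments=[-1.5,-3.5,6,0,0,0,6,0,0,0,6,0,0,0,0,0,0,0,0,0])

```text
clock: 3.0
eef_pos: [0.5502, -0.0307, 0.0848]
orientation: [-0.0, 0.001, 1.0, 0.0]
contact_force: [0.3, -0.4, 0.3]
finger_gap: 1.004
gripper_force: 0.0
```

```bash
python3 - <<'E'
from h import *
p=np.array(arm.sense()["eef_pos"]);print(p)
c=lambda n,P,x,y,k:((proj(n,P)-[x,y]+.5)*k-.5).round(0).tolist()
print(c("scene",[p+[0,.048,.002],p+[0,-.048,.002],p],270,130,5))
save("scene","s5.png",(270,130,390,250),5)
E
```

```text
[ 0.5501635  -0.03074408  0.0848348 ]
[[222.0, 362.0], [384.0, 322.0], [304.0, 345.0]]
```

View pics/s5.png

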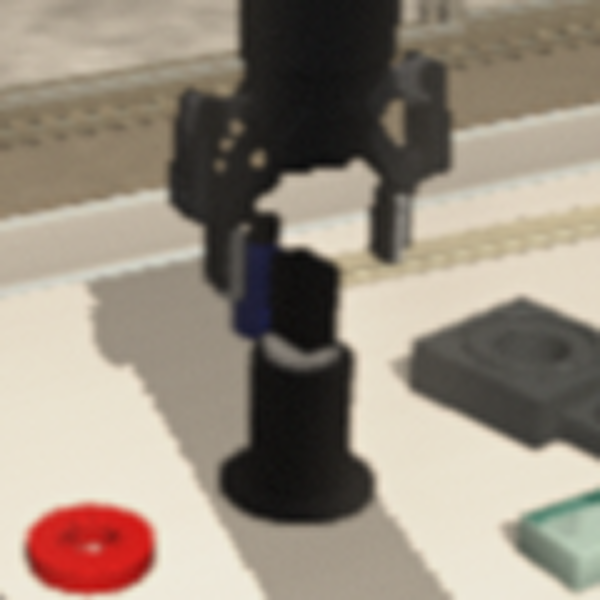

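The tips are now at about (225,295) and (388,262). They sit roughly 35 mm higher than the reported z implies, while the horizontal position agrees in both views. I'll go by what the camera shows: lower a further 14 mm, then close.

Call:
send_rows(increments=[-1.5,-0.5,7,0,0,0,7,0,0,0,0,0,0,0,0,0])

```text
clock: 3.45
eef_pos: [0.5515, -0.0312, 0.0705]
orientation: [-0.0, 0.001, 1.0, 0.0]
contact_force: [-0.2, -0.7, 0.5]
finger_gap: 1.002
gripper_force: 0.0
```

Call:
send_rows(increments=[0,0,0,0,0,0,0,0,0,0,0,0,0,0,0,0,0,0,0,0], grip=0, newtons=70)

```text
clock: 3.95
eef_pos: [0.5518, -0.0313, 0.0713]
orientation: [0.0, 0.001, 1.0, -0.0]
contact_force: [-0.8, -0.2, 2.0]
finger_gap: 0.247
gripper_force: 68.5
```

Call:
send_rows(increments=[0,0,0,0,0,0,0,0,0,0,0,0])

```text
clock: 4.25
eef_pos: [0.5518, -0.0313, 0.0713]
orientation: [0.0, 0.001, 1.0, -0.0]
contact_force: [-0.6, -0.8, 3.5]
finger_gap: 0.249
gripper_force: 68.6
```

Call:
send_rows(increments=[0,0,-10,0,0,0,-20,0,0,0,-25,0,0,0,-25,0,0,0,-20,0])

```text
clock: 4.75
eef_pos: [0.552, -0.0312, 0.1726]
orientation: [0.001, 0.001, 1.0, 0.0]
contact_force: [-0.1, 0.2, -1.3]
finger_gap: 0.248
gripper_force: 68.4
```

Call:
send_rows(increments=[0,0,0,0,0,0,0,0,0,0,0,0])

```text
clock: 5.05
eef_pos: [0.5507, -0.0311, 0.1695]
orientation: [-0.002, 0.001, 1.0, 0.0]
contact_force: [0.1, -0.3, -2.0]
finger_gap: 0.251
gripper_force: 68.5
```

```bash
python3 - <<'E'
from h import *
p=np.array(arm.sense()["eef_pos"]);print(p,arm.sense()["contact_force"])
u=p+[0,0,.0067]
c=lambda n,P,x,y,k:((proj(n,P)-[x,y]+.5)*k-.5).round(0).tolist()
print(c("scene",[u,u-[0,0,.072],u+[0,0,.052]],250,100,4.5))
save("scene","s6.png",(250,100,410,230),4.5)
E
```

```text
[ 0.55072675 -0.03112253  0.16948254] [ 0.12171789 -0.31352644 -1.96517466]
[[370.0, 292.0], [365.0, 414.0], [374.0, 199.0]]
```

View pics/s6.png

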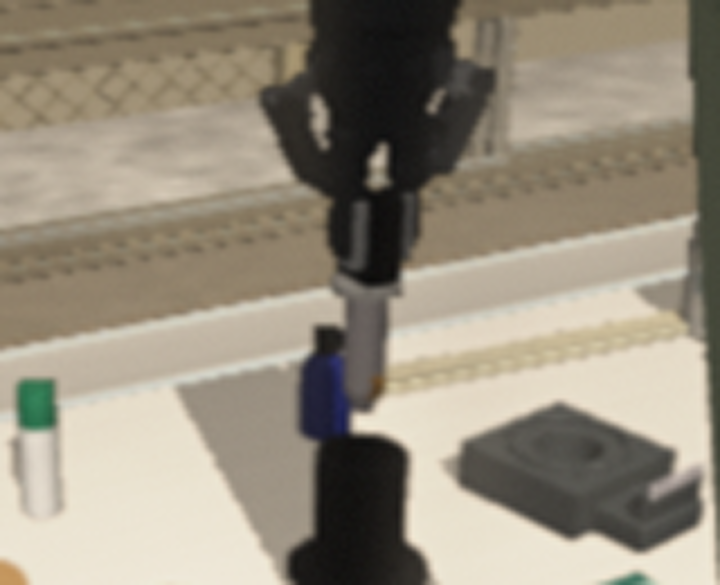

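The spindle hangs straight in the jaws: collar at about (368,288), tip at about (364,407), matching the prediction. I'll carry it over to the stack.

Call:
send_rows(increments=[2,15,0,0,4,30,0,0,5,40,0,0,5,40,0,0,5,40,0,0])

```text
clock: 5.6
eef_pos: [0.5299, 0.136, 0.1703]
orientation: [-0.001, 0.001, 1.0, 0.0]
contact_force: [0.8, 0.4, -0.8]
finger_gap: 0.248
gripper_force: 68.7
```

Call:
send_rows(increments=[4,40,0,0,3,27,0,0,2,14.5,0,0,0,0,0,0,0,0,0,0])

```text
clock: 6.1
eef_pos: [0.5218, 0.2147, 0.1706]
orientation: [-0.0, 0.0, 1.0, -0.001]
contact_force: [1.3, -0.1, -1.3]
finger_gap: 0.245
gripper_force: 68.8
```

Call:
send_rows(increments=[0,0,0,0,0,0,0,0])

```text
clock: 6.3
eef_pos: [0.5223, 0.214, 0.171]
orientation: [-0.0, 0.001, 1.0, -0.0]
contact_force: [0.1, 0.1, -2.1]
finger_gap: 0.249
gripper_force: 68.8
```

Call:
send_rows(increments=[2,1.5,5,0,0,0,8,0,0,0,5,0,0,0,0,0,0,0,0,0])

```text
clock: 6.8
eef_pos: [0.52, 0.2167, 0.1527]
orientation: [-0.0, 0.001, 1.0, -0.0]
contact_force: [-0.5, -0.1, -1.1]
finger_gap: 0.251
gripper_force: 68.8
```

```bash
python3 - <<'E'
from h import *
p=np.array(arm.sense()["eef_pos"]);print(p)
u=p+[0,0,.0067]
c=lambda n,P,x,y,k:((proj(n,P)-[x,y]+.5)*k-.5).round(0).tolist()
print(c("scene",[u,u-[0,0,.072],[u[0],u[1],.077],[.5207,.2152,.077],[.5195,.2158,.032]],205,160,8))
save("scene","s7.png",(205,160,290,235),8)
E
```

```text
[0.52001028 0.21673333 0.15270363]
[[275.0, 299.0], [294.0, 538.0], [297.0, 571.0], [301.0, 569.0], [311.0, 710.0]]
```

View pics/s7.png

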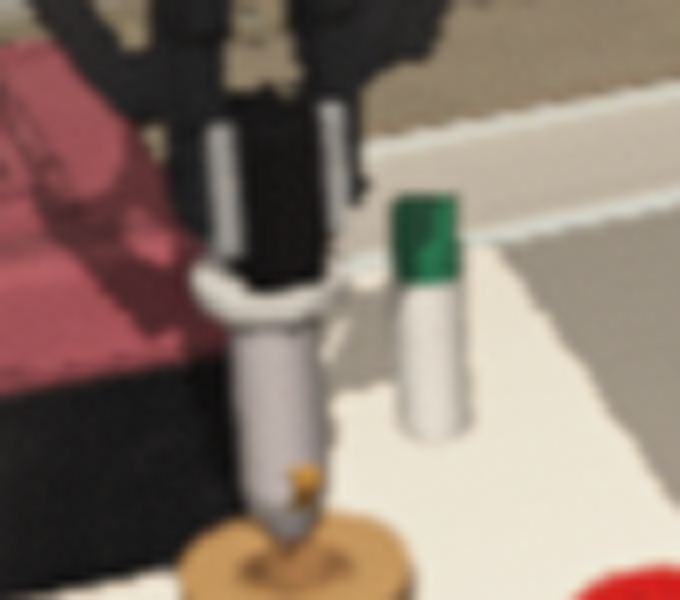

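The tip at (291,540) stands over the bore centre at about (295,568), within about 1 mm. I'll lower slowly and watch the force.

Call:
send_rows(increments=[0,0,4,0,0,0,4,0,0,0,4,0,0,0,4,0,0,0,2,0])

```text
clock: 7.35
eef_pos: [0.5198, 0.2167, 0.1344]
orientation: [-0.0, 0.001, 1.0, -0.0]
contact_force: [0.5, 0.4, -1.8]
finger_gap: 0.251
gripper_force: 68.8
```

Call:
send_rows(increments=[0,0,3,0,0,0,3,0,0,0,3,0,0,0,2,0])

```text
clock: 7.75
eef_pos: [0.5201, 0.2167, 0.1239]
orientation: [0.0, 0.001, 1.0, 0.0]
contact_force: [-0.2, -0.2, 1.0]
finger_gap: 0.247
gripper_force: 69.1
```

Call:
send_rows(increments=[0,0,3,0,0,0,3,0,0,0,3,0,0,0,2,0])

```text
clock: 8.15
eef_pos: [0.52, 0.2171, 0.1129]
orientation: [-0.0, 0.001, 1.0, 0.0]
contact_force: [-1.1, -0.3, 4.9]
finger_gap: 0.248
gripper_force: 69.5
```

Call:
send_rows(increments=[0,0,3,0,0,0,3,0,0,0,3,0,0,0,0,0])

```text
clock: 8.55
eef_pos: [0.52, 0.2166, 0.1033]
orientation: [-0.0, 0.0, 1.0, -0.0]
contact_force: [-0.5, 0.2, -2.5]
finger_gap: 0.247
gripper_force: 68.6
```

Call:
send_rows(increments=[0,0,3,0,0,0,3,0,0,0,3,0,0,0,0,0])

```text
clock: 8.95
eef_pos: [0.5196, 0.2164, 0.0942]
orientation: [-0.001, 0.001, 1.0, -0.0]
contact_force: [0.5, -0.3, -2.5]
finger_gap: 0.249
gripper_force: 68.9
```

Call:
send_rows(increments=[0,0,3,0,0,0,3,0,0,0,3,0,0,0,0,0])

```text
clock: 9.35
eef_pos: [0.5199, 0.2167, 0.0853]
orientation: [-0.0, 0.001, 1.0, -0.0]
contact_force: [-0.8, -0.2, -2.9]
finger_gap: 0.246
gripper_force: 68.9
```

Call:
send_rows(increments=[0,0,3,0,0,0,3,0,0,0,2,0,0,0,0,0])

```text
clock: 9.75
eef_pos: [0.52, 0.2168, 0.0775]
orientation: [-0.0, 0.001, 1.0, -0.0]
contact_force: [-1.4, 0.6, -3.2]
finger_gap: 0.248
gripper_force: 68.9
```

Call:
send_rows(increments=[0,0,1,0,0,0,1,0,0,0,1,0,0,0,0,0])

```text
clock: 10.15
eef_pos: [0.52, 0.2168, 0.0749]
orientation: [-0.0, 0.001, 1.0, 0.0]
contact_force: [-2.2, 0.0, -0.1]
finger_gap: 0.25
gripper_force: 68.9
```

Call:
send_rows(increments=[0,0,0.7,0,0,0,0.7,0,0,0,0,0])

```text
clock: 10.45
eef_pos: [0.52, 0.2168, 0.0735]
orientation: [-0.0, 0.001, 1.0, 0.0]
contact_force: [-1.4, -0.9, -0.0]
finger_gap: 0.25
gripper_force: 68.9
```

Call:
send_rows(increments=[0,0,0.7,0,0,0,0.7,0,0,0,0,0])

```text
clock: 10.75
eef_pos: [0.52, 0.2167, 0.072]
orientation: [-0.0, 0.001, 1.0, -0.0]
contact_force: [-2.0, 0.5, -0.0]
finger_gap: 0.246
gripper_force: 68.9
```

Call:
send_rows(increments=[0,0,0.5,0,0,0,0.5,0,0,0,0,0])

```text
clock: 11.05
eef_pos: [0.52, 0.2168, 0.0711]
orientation: [-0.0, 0.001, 1.0, 0.0]
contact_force: [-2.5, -0.2, -0.9]
finger_gap: 0.246
gripper_force: 68.9
```

Call:
send_rows(increments=[0,0,0.4,0,0,0,0.3,0,0,0,0,0])

```text
clock: 11.35
eef_pos: [0.52, 0.2168, 0.0705]
orientation: [-0.0, 0.001, 1.0, 0.0]
contact_force: [-3.3, -0.7, -0.6]
finger_gap: 0.245
gripper_force: 68.9
```

Call:
send_rows(increments=[0,0,0.4,0,0,0,0.4,0,0,0,0,0])

```text
clock: 11.65
eef_pos: [0.5201, 0.2168, 0.0703]
orientation: [0.0, 0.001, 1.0, 0.0]
contact_force: [-5.3, -0.3, 5.0]
finger_gap: 0.244
gripper_force: 69.6
```

Call:
send_rows(increments=[0,0,0.4,0,0,0,0.3,0,0,0,0,0])

```text
clock: 11.95
eef_pos: [0.5201, 0.2168, 0.0703]
orientation: [0.0, 0.001, 1.0, 0.0]
contact_force: [-5.8, -1.3, 10.0]
finger_gap: 0.25
gripper_force: 70.2
```

Contact came at z = 0.0703, as predicted, with about 10–12 N. I'll hold it briefly.

Call:
send_rows(increments=[0,0,0,0,0,0,0,0,0,0,0,0,0,0,0,0])

```text
clock: 12.35
eef_pos: [0.5201, 0.2168, 0.0702]
orientation: [0.0, 0.001, 1.0, 0.0]
contact_force: [-5.0, -1.3, 9.2]
finger_gap: 0.249
gripper_force: 70.2
```

Call:
send_rows(increments=[0,0,-0.8,0,0,0,-1,0,0,0,-3,0,0,0,-5,0,0,0,-8,0])

```text
clock: 12.85
eef_pos: [0.5205, 0.2168, 0.0867]
orientation: [0.0, 0.001, 1.0, -0.0]
contact_force: [-0.2, -0.1, -3.5]
finger_gap: 0.25
gripper_force: 68.5
```

Call:
send_rows(increments=[0,0,-10,0,0,0,-5,0,0,0,0,0,0,0,0,0,0,0,0,0])

```text
clock: 13.35
eef_pos: [0.5198, 0.2167, 0.1015]
orientation: [-0.0, 0.001, 1.0, -0.0]
contact_force: [-0.2, 0.4, -3.8]
finger_gap: 0.247
gripper_force: 68.5
```

The upward reading fell by about 1.5–2 N, which matches the weight of three rolls, so the stack hangs on the spindle. Next I'll lift higher and refine the base centre from the earlier pictures.

Call:
send_rows(increments=[0,0,-8,0,0,0,-16,0,0,0,-20,0,0,0,-14,0,0,0,-8,0])

```text
clock: 13.85
eef_pos: [0.5207, 0.217, 0.1695]
orientation: [0.001, 0.001, 1.0, 0.0]
contact_force: [0.2, -0.6, -3.6]
finger_gap: 0.246
gripper_force: 68.5
```

```bash
python3 - <<'E'
from h import *
T=lambda x,y,z:at_z("top",205+(x+.5)/3.2-.5,140+(y+.5)/3.2-.5,z).round(4)[:2]
S=lambda x,y,z:at_z("scene",250+(x+.5)/4.5-.5,100+(y+.5)/4.5-.5,z).round(4)[:2]
S1=lambda x,y,z:at_z("scene",210+(x+.5)/4-.5,165+(y+.5)/4-.5,z).round(4)[:2]
print("rim top",T(671,151.5,.036),"corners",T(669.5,155,.032))
# dark-square fit in the top picture
im=cv2.imread("pics/top1.png"); g=im.max(2); m=(g<80).astype(np.uint8); m[:,:560]=0; m[:60]=0; m[230:]=0
c=max(cv2.findContours(m,0,1)[0],key=cv2.contourArea); r=cv2.minAreaRect(c); print(r); 
h=[k for k in cv2.findContours(m,cv2.RETR_CCOMP,1)[0] if 800<cv2.contourArea(k)<4000]; print([(cv2.minEnclosingCircle(k),cv2.boundingRect(k)) for k in h])
print("scene hole",S(568,447,.036),S1(664,138,.036))
# silver-back corners scene1: left(569,150) top(657,98) right(758,148) front(670,205?)
q=[S1(570,150,.032),S1(657,99,.032),S1(759,149,.032)]; print(q,(q[0]+q[2])/2)
s=arm.sense();print(s["eef_pos"],s["contact_force"])
E
```

```text
rim top [ 0.5789 -0.2002] corners [ 0.5767 -0.1998]
((670.2120971679688, 163.67111206054688), (146.2255859375, 135.64695739746094), 80.31121826171875)
[(((666.0, 156.0), 30.364551544189453), (640, 127, 54, 59))]
scene hole [ 0.5711 -0.1968] [ 0.5705 -0.1956]
[array([ 0.5927, -0.1312]), array([ 0.6313, -0.2375]), array([ 0.5317, -0.2488])] [ 0.5622 -0.19  ]
[0.52068521 0.21701427 0.16947994] [ 0.1798787  -0.60456356 -3.59945069]
```

```bash
cat > fit.py <<'E'
from h import *
from scipy.optimize import minimize
k=6
def prep(n,roi):
    x0,y0,x1,y1=roi; im=vision.get_image(n)[y0:y1,x0:x1].max(2)
    im=cv2.resize(im,None,fx=k,fy=k,interpolation=cv2.INTER_CUBIC); t,_=cv2.threshold(im,0,255,cv2.THRESH_OTSU)
    return im,t
def box(q,x0,x1,y0,y1,z0,z1):
    c,s=np.cos(q[2]),np.sin(q[2]); P=np.array([[x,y,z] for x in(x0,x1) for y in(y0,y1) for z in(z0,z1)])
    return np.c_[q[0]+c*P[:,0]-s*P[:,1],q[1]+s*P[:,0]+c*P[:,1],P[:,2]]
def hull(n,roi,B,shape):
    p=(proj(n,B)-[roi[0],roi[1]]+.5)*k-.5; m=np.zeros(shape,np.uint8)
    cv2.fillConvexPoly(m,np.round(cv2.convexHull(p.astype(np.float32))*16).astype(np.int32),255,shift=4); return m
E
python3 - <<'E'
from fit import *
V={"top":(382,157,445,215),"scene":(345,180,405,222)}
D={}
for n,r in V.items():
    im,t=prep(n,r); T=100 if n=="top" else 110
    print(n,"otsu",t); D[n]=(r,(im<t).astype(np.uint8)*255)
    cv2.imwrite(f"pics/m_{n}.png",D[n][1])
def cost(q,names):
    e=0
    for n in names:
        r,m=D[n]; b=hull(n,r,box(q,-.048,.048,-.048,.048,0,.032),m.shape)
        ig=hull(n,r,box(q,-.1,-.046,-.05,.05,0,.05),m.shape)|hull(n,r,box(q,-.03,.03,-.03,.03,.0,.036),m.shape)
        e+=((b!=m)&(ig==0)).mean()
    return e
for names in(["top"],["scene"],["top","scene"]):
    best=min((minimize(cost,[.575+dx,-.199,.19],args=(names,),method="Nelder-Mead",options=dict(initial_simplex=[[.575+dx,-.199,.19],[.581+dx,-.199,.19],[.575+dx,-.193,.19],[.575+dx,-.199,.25]])) for dx in(-.004,.002)),key=lambda o:o.fun)
    print(names,best.x.round(4),best.fun)
E
```

```text
top otsu 110.0
scene otsu 155.0
['top'] [ 0.5781 -0.2018  0.1964] 0.0034513166697074742
['scene'] [ 0.5775 -0.2039  0.2037] 0.010548941798941799
['top', 'scene'] [ 0.5779 -0.2018  0.1954] 0.016133765128018004
```

The base comes out at (0.578, −0.202), with both views agreeing. I'll carry the stack there.

Call:
send_rows(increments=[-2,-12,0,0,-4,-28,0,0,-6,-42,0,0,-6,-42,0,0,-6,-42,0,0])

```text
clock: 14.45
eef_pos: [0.5431, 0.0484, 0.1667]
orientation: [-0.001, 0.0, 1.0, -0.0]
contact_force: [-0.3, 0.2, -3.9]
finger_gap: 0.25
gripper_force: 69.0
```

Call:
send_rows(increments=[-6,-42,0,0,-6,-42,0,0,-6,-42,0,0,-6,-42,0,0,-5,-37,0,0])

```text
clock: 14.95
eef_pos: [0.5716, -0.1572, 0.1665]
orientation: [-0.001, 0.001, 1.0, -0.0]
contact_force: [1.0, 0.2, -3.7]
finger_gap: 0.246
gripper_force: 69.0
```

Call:
send_rows(increments=[-3,-26,0,0,-2,-15,0,0,0,-7,0,0,0,0,0,0,0,0,0,0])

```text
clock: 15.45
eef_pos: [0.5773, -0.2011, 0.1675]
orientation: [-0.0, 0.0, 1.0, 0.001]
contact_force: [0.8, 0.4, -3.7]
finger_gap: 0.245
gripper_force: 69.1
```

Call:
send_rows(increments=[0,0,0,0,0,0,0,0,0,0,0,0])

```text
clock: 15.75
eef_pos: [0.5777, -0.2015, 0.168]
orientation: [0.0, 0.0, 1.0, 0.0]
contact_force: [-0.3, 0.3, -3.2]
finger_gap: 0.25
gripper_force: 69.1
```

Call:
send_rows(increments=[0,0,10,0,0,0,18,0,0,0,20,0,0,0,18,0,0,0,8,0])

```text
clock: 16.25
eef_pos: [0.5761, -0.2016, 0.0912]
orientation: [-0.002, 0.0, 1.0, 0.001]
contact_force: [-0.7, -0.3, -4.6]
finger_gap: 0.247
gripper_force: 69.1
```

Call:
send_rows(increments=[0,0,4,0,0,0,2,0,0,0,1,0,0,0,1,0,0,0,0,0])

```text
clock: 16.75
eef_pos: [0.5779, -0.2024, 0.0863]
orientation: [0.0, 0.001, 1.0, -0.0]
contact_force: [0.1, -0.1, -4.1]
finger_gap: 0.251
gripper_force: 69.1
```

Call:
send_rows(increments=[0,0,1,0,0,0,1,0,0,0,1,0,0,0,0,0])

```text
clock: 17.15
eef_pos: [0.5775, -0.2022, 0.0826]
orientation: [-0.0, 0.001, 1.0, 0.0]
contact_force: [-0.1, -0.3, -3.4]
finger_gap: 0.248
gripper_force: 69.1
```

Call:
send_rows(increments=[0,0,1,0,0,0,1,0,0,0,1,0,0,0,0,0])

```text
clock: 17.55
eef_pos: [0.5775, -0.2022, 0.0795]
orientation: [-0.0, 0.001, 1.0, 0.0]
contact_force: [-0.1, -0.9, -4.3]
finger_gap: 0.249
gripper_force: 69.1
```

Call:
send_rows(increments=[0,0,1,0,0,0,1,0,0,0,0.5,0,0,0,0,0])

```text
clock: 17.95
eef_pos: [0.5775, -0.2023, 0.0772]
orientation: [-0.0, 0.001, 1.0, 0.0]
contact_force: [-0.5, -0.3, -3.7]
finger_gap: 0.248
gripper_force: 69.1
```

Call:
send_rows(increments=[0,0,0.5,0,0,0,0.5,0,0,0,0.5,0,0,0,0,0])

```text
clock: 18.35
eef_pos: [0.5775, -0.2022, 0.0757]
orientation: [-0.0, 0.001, 1.0, 0.0]
contact_force: [0.6, 0.2, -4.2]
finger_gap: 0.253
gripper_force: 69.1
```

Call:
send_rows(increments=[0,0,0.5,0,0,0,0.5,0,0,0,0.5,0,0,0,0,0])

```text
clock: 18.75
eef_pos: [0.5775, -0.2022, 0.0742]
orientation: [-0.0, 0.001, 1.0, 0.0]
contact_force: [-0.4, -0.1, -2.9]
finger_gap: 0.246
gripper_force: 69.1
```

Call:
send_rows(increments=[0,0,0.5,0,0,0,0.5,0,0,0,0,0])

```text
clock: 19.05
eef_pos: [0.5776, -0.2023, 0.0732]
orientation: [-0.0, 0.001, 1.0, 0.0]
contact_force: [-0.5, 0.7, -3.5]
finger_gap: 0.25
gripper_force: 69.1
```

Call:
send_rows(increments=[0,0,0.5,0,0,0,0.5,0,0,0,0,0])

```text
clock: 19.35
eef_pos: [0.5776, -0.2023, 0.0723]
orientation: [0.0, 0.001, 1.0, 0.0]
contact_force: [-0.4, 0.7, -2.4]
finger_gap: 0.249
gripper_force: 69.2
```

Call:
send_rows(increments=[0,0,0.5,0,0,0,0.5,0,0,0,0,0])

```text
clock: 19.65
eef_pos: [0.5776, -0.2023, 0.0714]
orientation: [0.0, 0.001, 1.0, -0.0]
contact_force: [-0.8, 0.6, -1.5]
finger_gap: 0.247
gripper_force: 69.3
```

Call:
send_rows(increments=[0,0,0.4,0,0,0,0.4,0,0,0,0,0])

```text
clock: 19.95
eef_pos: [0.5777, -0.2023, 0.0705]
orientation: [0.0, 0.001, 1.0, 0.0]
contact_force: [-0.5, 0.5, -0.7]
finger_gap: 0.248
gripper_force: 69.3
```

Call:
send_rows(increments=[0,0,0.3,0,0,0,0.2,0,0,0,0,0])

```text
clock: 20.25
eef_pos: [0.5777, -0.2023, 0.0703]
orientation: [0.0, 0.001, 1.0, -0.0]
contact_force: [-0.6, 0.3, 1.4]
finger_gap: 0.247
gripper_force: 69.8
```

Call:
send_rows(increments=[0,0,0,0,0,0,0,0,0,0,0,0,0,0,0,0,0,0,0,0], grip=0.7)

```text
clock: 20.75
eef_pos: [0.5777, -0.2023, 0.0699]
orientation: [0.0, 0.001, 1.0, 0.0]
contact_force: [-1.3, 0.6, -0.3]
finger_gap: 0.699
gripper_force: 0.0
```

Call:
send_rows(increments=[0,0,-10,0,0,0,-20,0,0,0,-30,0,0,0,-30,0,0,0,-20,0])

```text
clock: 21.25
eef_pos: [0.5785, -0.2026, 0.1832]
orientation: [0.002, 0.001, 1.0, -0.001]
contact_force: [-0.4, -0.9, -0.0]
finger_gap: 0.701
gripper_force: 0.0
```

Call:
send_rows(increments=[20,30,0,0,30,40,0,0,30,40,0,0,30,40,0,0,20,30,0,0])

```text
clock: 21.75
eef_pos: [0.4456, -0.0204, 0.1807]
orientation: [0.0, 0.0, 1.0, 0.0]
contact_force: [0.8, 1.3, 0.8]
finger_gap: 0.703
gripper_force: 0.0
```

Call:
send_rows(increments=[30,40,0,0,20,30,0,0,0,0,0,0,0,0,0,0])

```text
clock: 22.15
eef_pos: [0.3981, 0.0484, 0.1809]
orientation: [0.001, -0.0, 1.0, -0.0]
contact_force: [0.6, 0.2, -0.2]
finger_gap: 0.7
gripper_force: 0.0
```

```bash
python3 - <<'E'
from fit import *
P=np.array([.5777,-.2023,.077])
for n in("top","scene"):
    im=vision.get_image(n); hsv=cv2.cvtColor(im,cv2.COLOR_RGB2HSV); m=cv2.inRange(hsv,(8,60,50),(25,255,255))
    a,b=proj(n,[P+[0,0,-.022]])[0].astype(int); w=np.zeros_like(m); w[b-30:b+30,a-30:a+30]=m[b-30:b+30,a-30:a+30]
    ang=np.linspace(0,6.28,60); C=np.array([[P[0]+.032*np.cos(t),P[1]+.032*np.sin(t),z] for t in ang for z in(.032,.077)])
    h=proj(n,C); print(n,"seen bbox",cv2.boundingRect(w),"expected",h.min(0).round(1),(h.max(0)-h.min(0)).round(1))
    # dark grip: bbox of very dark pixels near axis
    g=im.max(2)<45; q=proj(n,[P+[0,0,.052],P+[0,0,.03]]); print("grip expected",q.round(1).tolist()); x,y=q[1].astype(int)
    ys,xs=np.nonzero(g[y-15:y+15,x-12:x+12]); print("grip dark centroid",xs.mean()+x-12,ys.mean()+y-15,ys.min()+y-15,len(xs))
    x,y=int(a),int(b); cv2.imwrite(f"pics/f_{n}.png",im[y-40:y+40,x-40:x+40,::-1])
print(arm.sense()["eef_pos"],arm.sense()["contact_force"])
E
```

```text
top seen bbox (402, 171, 30, 30) expected [401.3 172. ] [31.3 29.2]
grip expected [[423.1, 184.1], [421.1, 184.9]]
grip dark centroid 420.5164835164835 183.41758241758242 176 182
scene seen bbox (346, 169, 56, 35) expected [364.4 179.8] [24.6 24.3]
grip expected [[379.1, 166.9], [378.3, 174.4]]<stdin>:10: RuntimeWarning: Mean of empty slice.
  ret = ret.dtype.type(ret / rcount)
Traceback (most recent call last):
ValueError: zero-size array to reduction operation minimum which has no identity
```

The top view matches a fully seated, upright stack to within a pixel, and contact came at the same height as on the stand. I'm handing in the job.

```bash
python3 -c "
from station import ticket
print(ticket.job_done())"
```

```text
the job is handed in; nothing more can be done
None
```

The spindle went through all three rolls and pressed at about 10–12 N. The stack was lifted, set in the base seat and released at about 20.7 s; a top-view check matched the expected pose to about a pixel. I handed the job in, and it returned no verdict.

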